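# Slide a spacer ring along the rail into the corner pocket

## Robot

A 6-joint arm with a two-finger parallel gripper is mounted at the origin on a cart in front of the work surface, level with it; the furniture and walls round the work are solid. World frame = base frame: x ahead of the robot, y to its left, z up, the work surface at z = 0. Lengths are in mm, angles in rad, forces in N, time in s.
With the tool pointing down it reaches from about 400 to 825 mm from the base axis. Payload 7 kg.
Tool frame: the origin (TCP) lies midway between the tips of the shut fingers; the grasp point (between the pads) lies 19 mm behind it; x points along the fingers, z is the direction in which the jaws open and shut, and the axes are right-handed (so a half turn about x gives the same grasp; the last joint's range is limited). The gripper opens to 88 mm and grips with 3 to 60 N. Pads are 19 mm wide; open, the fingers measure 130 mm over their backs; the gripper's body (78 mm by 193 mm) begins 47 mm behind the grasp point.
Start: joints at [-0.911, 0.359, 0.012, 0, -1.224, -0.288], TCP at [245.195, -628.868, 226.561] pointing down, gripper open.
Joint ranges: [-3.07, 3.07], [-1.43, 2.12], [-1.02, 1.25], [-3.03, 1.67], [-3.05, -0], [-3.03, 3.03]. Speed limits (rad/s): [2.39, 2.39, 3.01, 3.14, 3.14, 3.14].

## Interface

Orientations are given as a unit quaternion [w, x, y, z].
In Python, from workcell import get_obs, capture, camera_model, job_done gives the robot as it stands.
- The arm moves only by the shell command python3 -m crank 'ROWS'. ROWS is text: rows parted by semicolons, each of 7 numbers parted by spaces: the shift along the tool's x, y, z in mm, then the turn, a rotation vector about the tool's x, y, z in degrees, then the gripper command: -1 is shut, 1 is fully open, values between are in proportion. In form: x y z wx wy wz gripper; .... A call has 1 to 12 rows; each row shifts and turns the commanded pose from where the row before left it, along the tool's axes as they then stand; what a row does not reach is not made up. A row lasts 1/12 s, in which the tool goes at most 41.7 mm and 7.16 degrees, less where a joint would pass 70% of its speed; a pose out of reach is approached as far as the arm can. A call is refused whole if a number of a shift passes 41.7 or a number of a turn 7.16, either way. A call with a gripper value outside its range is refused whole. The fingers move at their own pace and stop on an object; the grip force is fixed at half the most. Time passes only in rows, so rows that do not move let the fingers close. It gives the time, the measured TCP pose, the force and the opening at its end, in the units of the state.
- get_obs(): the state, without advancing time (a new reading comes with each control period).
- capture(name): name is "side" or "top" or "wrist"; returns the picture (480x640x3 uint8, blue, green, red); there is no depth.
- camera_model(name): a dict with "K" (3x3 intrinsics, pixels), "position" and "rotation" of the camera in the world. Camera axes: x right, y down, z forward; pixel columns grow to the right and rows downward; lengths in mm; the calibration is good to about 2 mm. A picture is of the moment at which its call begins: read the wrist's pose just before it. camera_model takes no time and is no camera call; for the wrist camera it gives the pose at the moment of the call.
- job_done(): hands the job in, once; it reports no verdict.
The state is a dict: "t": time; "qpos": joint angles; "joint_vel": joint speeds; "effort": joint torques, N m; "eef_pos": TCP position; "tcp_rot": TCP orientation; "force": force on the tool from outside, world axes, zero at the start; "moment": the same for the moment, N m; "width": finger opening in mm.
Only numpy, scipy, OpenCV 4.12 (cv2) and the standard library are available. Lean on these libraries where they do the work, as an engineer would, in place of code of your own. Each camera call takes 0.05 s, during which the arm holds its last target. There are 200 camera calls.

## Task

Without grasping or lifting it, use the fingertips to slide the brass spacer ring on the blue alignment board straight across until it touches the long rail, well before the pocket. Then, keeping it against the rail all the way, drag it along into the corner pocket until it is fully home against both the rail and the end stop, and take the fingers clear. Leave everything else where it stands.

Things in the scene. Friction and masses are not known exactly. Their poses are not given: they have to be found in the camera images.
- board: Alignment board fixed to the table: blue plate 204 x 324 x 8 mm with aluminium fences (14 mm thick, 16 mm high) on it. Origin at table height near the plate's middle, z up; plate top at z = 8 mm, fence tops at z = 24 mm. The plate spans x -105 to +99, y -162 to +162 mm. The rail lies at its +x edge, the end stop at its +y end.
- rail (a point): Middle of the long rail's inner face, at the plate's top (board frame x +85, y 0, z 8 mm). The rail runs parallel to the board's y over its whole length. Axes as the board's.
- stop (a point): Point on the end stop's inner face, at the plate's top (board frame x +45, y +145, z 8 mm). The stop runs parallel to the board's x.
- lip (a point): Mouth end of the short straight lip that closes the pocket's near side: inner face, at the plate's top (board frame x -1, y +90, z 8 mm). From here the lip runs to the end stop; towards -y it flares outward, away from the rail, to y = +63 mm. The pocket is 86 mm wide and open only towards -y.
- pocket (a point): Centre of the brass ring's underside when fully home in the pocket: on the plate's top, 40 mm from the rail and 40 mm from the end stop (board frame x +45, y +105, z 8 mm). Axes as the board's.
- brass_ring: Loose brass spacer ring lying flat on the board: outer diameter 80 mm, bore 60 mm (shut fingertips fit inside), 14 mm high, about 0.25 kg. Origin at the centre of its underside, z up. It starts off the rail towards the robot, on the -y half of the board.
- jar: Small specimen jar with a yellow cap, 46 mm across, 52 mm high, standing on the board outside the pocket's lip. Origin under its centre. Leave alone.
- steel_ring: Dark steel spacer ring of the same size as the brass one, on the table to the left. Origin at the centre of its underside. Leave alone.
- bottle: White reagent bottle with a black cap, 48 mm across, 98 mm high. Origin under its centre. Leave alone.
- beaker: Glass beaker, 55 mm across, 70 mm high. Origin under its centre. Leave alone.
- tip_box: Blue box of pipette tips, 100 x 130 x 72 mm. Origin under its centre. Leave alone.
- tube_rack: Orange empty tube rack, 68 x 176 x 58 mm, long side along its y. Origin under its centre. Leave alone.
- forceps: Steel forceps lying flat, 131 mm long along its y, 9 mm high. Origin under the centre. Leave alone.

How it is judged (in metres and radians):
On the way:
1. the brass ring touches the rail (gap under 4 mm) while it is still well before the pocket (centre at least 85 mm short of home) (x of brass_ring in the frame of board above 0.041 m and y of brass_ring in the frame of board below 0.02 m), for 0.1 s.
At the end, for the whole second after the job is handed in: the brass ring lies flat and still in the pocket, within 3 mm of both the rail and the end stop (x of brass_ring in the frame of board between 0.042 and 0.048 m and y of brass_ring in the frame of board between 0.102 and 0.108 m and z of brass_ring in the frame of board between 0.006 and 0.01 m and angle between brass_ring's own z axis and vertical below 0.05 rad and linear speed of brass_ring below 0.01 m/s); the robot touches nothing.
It fails at once if the brass ring is lifted (more than 8 mm off the board) or tipped (more than 0.2 rad) (z of brass_ring in the frame of board above 0.016 m or angle between brass_ring's own z axis and vertical above 0.2 rad).
It fails at once if the brass ring comes more than 8 mm off the rail on the last 85 mm of the way to the pocket (y of brass_ring in the frame of board above 0.02 m and x of brass_ring in the frame of board below 0.037 m).
It fails at once if another thing is displaced by more than 20 mm or tipped over (distance of any of jar, steel_ring, bottle, beaker, tip_box, tube_rack, forceps from where it was at the start of the episode above 0.02 m or angle between any of jar, steel_ring, bottle, beaker, tip_box, tube_rack, forceps's own z axis and vertical above 0.4 rad).
It also fails if it takes over 58 s, if anything falls off the work surface, if the arm or the gripper's body presses on something with over 40 N, if the wrist force passes 120 N, or if a joint passes its speed limit or range.

## Working session

There is one attempt and no reset: what is moved stays moved. The work goes in short steps, Python scripts to look and compute and a shell command to move; the robot and the scene stay as the last step left them, time stands still between calls to the robot, and variables do not carry over. Pictures are saved under pics/ and viewed, about 8 in all and at most 12, crops included, and the job is handed in when it is done.

```bash
mkdir -p pics; ls
python3 - <<'E'
from workcell import *
import cv2
o=get_obs();print(o)
for n in("top","side"):
    cv2.imwrite(f"pics/{n}0.png",capture(n)); m=camera_model(n);print(n,m)
E
```

```text
pics
{'t': 0.0, 'qpos': array([-9.10901835e-01,  3.59399419e-01,  1.10314101e-02, -3.45992175e-04,
       -1.22411694e+00, -2.88089905e-01]), 'joint_vel': array([ 0.000608  , -0.0016565 ,  0.00045738, -0.00096307,  0.0012774 ,
        0.00029161]), 'effort': array([-3.02793469e-04, -5.82718313e+01,  2.93053383e+01,  6.99729905e+00,
        6.70801266e-03, -1.37453117e-04]), 'eef_pos': array([ 245.00141152, -628.41921694,  225.60340057]), 'tcp_rot': array([ 0.39929492, -0.58324483,  0.3987101 ,  0.58431096]), 'force': array([-0.33379779,  0.49764425,  0.04399315]), 'moment': array([0.05319252, 0.01619068, 0.00339772]), 'width': 87.419967428093}
top {'K': array([[545.84406905,   0.        , 320.19565784],
       [  0.        , 545.84406905, 246.67433426],
       [  0.        ,   0.        ,   1.        ]]), 'position': array([ 241.39885976,    2.91068196, 1454.59462118]), 'rotation': array([-0.06240919,  0.70695132, -0.7008243 ,  0.07190426])}
side {'K': array([[583.51197535,   0.        , 315.95762324],
       [  0.        , 583.51197535, 230.50660546],
       [  0.        ,   0.        ,   1.        ]]), 'position': array([  407.89251907, -1209.35504371,  1460.8924503 ]), 'rotation': array([-0.3458963 ,  0.93645188, -0.0573141 ,  0.01134501])}
```

View pics/top0.png

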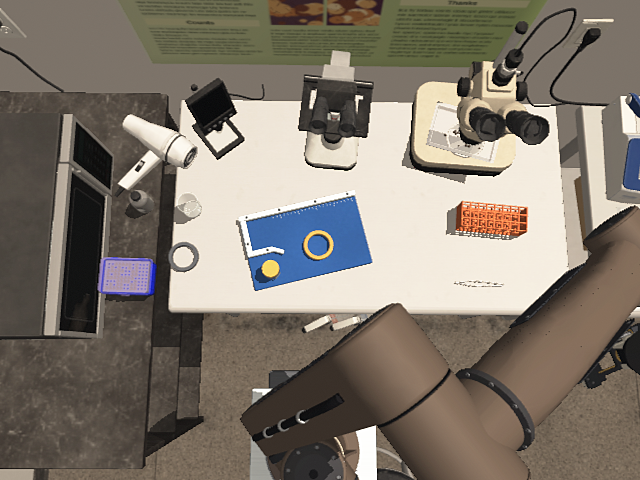

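View pics/side0.png

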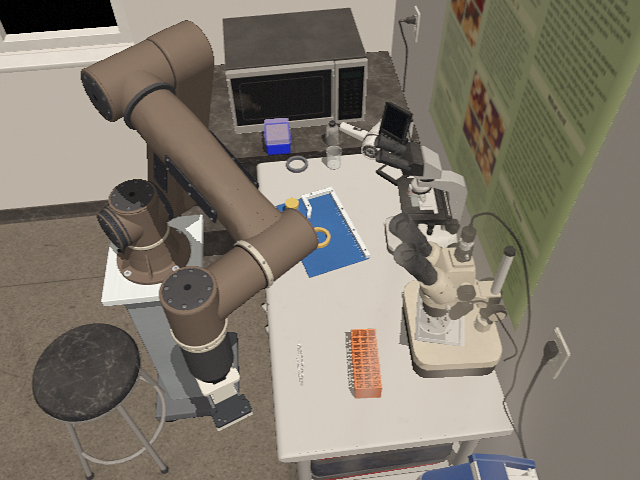

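The top view shows the board around px (305,240), with the rail along its top edge and the stop at the left. The brass ring is at (318,244) and the jar at (270,270). In the side view the arm is clear of the board.

```bash
cat > h.py <<'E'
import numpy as np, cv2
from workcell import *
from scipy.spatial.transform import Rotation as R
def rot(q): q=np.asarray(q,float); return R.from_quat([q[1],q[2],q[3],q[0]]) if q.ndim==1 else R.from_matrix(q)
def cast(m,px,z):
    px=np.asarray(px,float).reshape(-1,2); d=np.c_[px,np.ones(len(px))]@np.linalg.inv(m["K"]).T
    d=rot(m["rotation"]).apply(d); p=np.asarray(m["position"],float)
    return (p+d*((z-p[2])/d[:,2])[:,None])[:,:2]
def blob(mask):
    c,_=cv2.findContours(mask,cv2.RETR_EXTERNAL,cv2.CHAIN_APPROX_NONE); return max(c,key=cv2.contourArea)[:,0,:]
def masks(im):
    h=cv2.cvtColor(im,cv2.COLOR_BGR2HSV)
    return cv2.inRange(h,(100,120,60),(125,255,255)), cv2.inRange(h,(12,90,90),(30,255,255))
def edge(P,c,u,n,off,lo,hi,tol=5):
    r=P-c; s=r[(abs(r@n-off)<tol)&(r@u>lo)&(r@u<hi)]+c
    v=cv2.fitLine(s.astype(np.float32),cv2.DIST_HUBER,0,.01,.01).ravel(); return v[2:],v[:2]*np.sign(v[:2]@u),len(s)
E
cat > top.py <<'E'
from h import *
m=camera_model("top"); im=cv2.imread("pics/top0.png"); b,y=masks(im)
P=cast(m,blob(cv2.morphologyEx(b,cv2.MORPH_CLOSE,np.ones((3,3)))),8)
rc=cv2.minAreaRect(P.astype(np.float32)); print(rc)
bx=cv2.boxPoints(rc); c=np.array(rc[0])
e=[bx[1]-bx[0],bx[2]-bx[1]]; L=max(e,key=np.linalg.norm); uy=L/np.linalg.norm(L); uy*=np.sign(uy[1]); ux=np.array([uy[1],-uy[0]])
w=sorted(rc[1])
p1,d1,n1=edge(P,c,uy,ux,-w[0]/2,-130,100); p2,d2,n2=edge(P,c,ux,uy,-w[1]/2,-80,80); p3,d3,n3=edge(P,c,uy,ux,w[0]/2,-150,80)
for n,d in(("-x",d1),("-y",np.array([-d2[1],d2[0]])),("rail",d3)): print(n,np.degrees(np.arctan2(-d[0],d[1])),n1,n2,n3)
# board frame: yaw from long edge; origin from the -x,-y edges
uy=d1; ux=np.array([uy[1],-uy[0]])
o=ux*(p1@ux+105)+uy*(p2@uy+162); print("origin",o,"yaw",np.degrees(np.arctan2(ux[1],ux[0])),"rail off",(p3-o)@ux)
n,l,s,ce=cv2.connectedComponentsWithStats(y)
for i in range(1,n):
    if s[i,4]>60:
        (q,_,_)=cv2.fitEllipse(blob((l==i).astype(np.uint8)).astype(np.float32)); 
        W=cast(m,q,22)[0]; print(s[i],q,W,"board",(W-o)@ux,(W-o)@uy)
E
python3 top.py; python3 -c "
from h import *
print(rot(get_obs()['tcp_rot']).as_matrix().round(3))"
```

```text
((531.7223510742188, 24.926345825195312), (189.8084716796875, 321.06036376953125), 14.208158493041992)
-x 14.091791 84 55 82
-y 14.23294 84 55 82
rail 14.381016 84 55 82
origin [542.04443   30.918907] yaw 14.091791 rail off 81.68358
[267   0  29  16 336] (278.6344909667969, 8.324726104736328) [1223.63224596  110.95978348] board 680.5647762487986 -88.31810667804012
[327   0  18  14 187] (333.9143981933594, 7.099792003631592) [1230.36684969  -50.22609328] board 647.8518147650568 -246.29311965379108
[330   0  51  26 731] (358.6777038574219, 14.634326934814453) [1207.17639327 -122.49098523] board 607.7644601506743 -310.7370181899798
[300   3  24  12 195] (313.21270751953125, 8.506889343261719) [1224.76451378   10.18425615] board 657.1265435093238 -186.3366687210076
[308  20  16   6  74] (316.0840759277344, 22.991371154785156) [1178.18517666    1.39788725] board 609.8096514388316 -183.51767585085543
[575 178  11  61 241] (579.9892578125, 202.25973510742188) [ 648.21473609 -724.96739404] board -81.0648977009962 -758.9892846041037
[303 230  30  30 326] (317.95965576171875, 244.59658813476562) [522.96430343  -9.36877325] board -28.315035615800806 -34.429745584922024
[261 260  18  18 244] (270.0251770019531, 268.348388671875) [457.55229727 117.09939428] board -60.96662379633253 104.1588628033522
[[-0.001 -0.932 -0.363]
 [ 0.001 -0.363  0.932]
 [-1.     0.     0.001]]
```

```bash
python3 -m crank '0 0 0 7.1 0 0 -1; 0 -17.5 22.2 0 0 0 -1; 0 -17.5 22.2 0 0 0 -1; 0 -17.5 22.2 0 0 0 -1; 0 -17.5 22.2 0 0 0 -1; 0 -17.5 22.2 0 0 0 -1; 0 -17.5 22.2 0 0 0 -1; 0 -17.5 22.2 0 0 0 -1; 0 -17.5 22.2 0 0 0 -1; 0 -17.5 22.2 0 0 0 -1; 0 -17.5 22.2 0 0 0 -1; 0 -17.5 22.2 0 0 0 -1'
python3 -m crank '0 -17.5 22.2 0 0 0 -1; 0 -17.5 22.2 0 0 0 -1; 0 -17.5 22.2 0 0 0 -1; 0 -17.5 22.2 0 0 0 -1; 0 -17.5 22.2 0 0 0 -1; 0 -17.5 22.2 0 0 0 -1; 0 -17.5 22.2 0 0 0 -1; 0 -17.5 22.2 0 0 0 -1; 0 -17.5 22.2 0 0 0 -1; 0 -17.5 22.2 0 0 0 -1; 0 0 0 0 0 0 -1; 0 0 0 0 0 0 -1'
python3 - <<'E'
from h import *
o=get_obs();print(o['eef_pos'],o['force'],rot(o['tcp_rot']).as_matrix().round(3));m=camera_model("wrist");print(m);cv2.imwrite("pics/w1.png",capture("wrist"))
E
```

```text
t: 1.1
eef_pos: [372.0, -343.5, 226.3]
tcp_rot: [0.434, -0.558, 0.434, 0.558]
force: [-0.0, -0.5, 0.3]
width: 13.1
t: 2.1
eef_pos: [487.2, -85.5, 226.1]
tcp_rot: [0.433, -0.558, 0.434, 0.559]
force: [0.7, -0.9, 0.0]
width: 0.8
[487.24927266 -85.54810779 226.13993901] [ 0.72103215 -0.89234442  0.04891602] [[-0.001 -0.969 -0.248]
 [-0.    -0.248  0.969]
 [-1.     0.001  0.   ]]
{'K': array([[417.14398059,   0.        , 321.37850276],
       [  0.        , 417.14398059, 239.69844753],
       [  0.        ,   0.        ,   1.        ]]), 'position': array([ 409.65228374, -104.28784446,  385.02495962]), 'rotation': array([0.09098634, 0.60675661, 0.78099103, 0.11670867])}
```

View pics/w1.png

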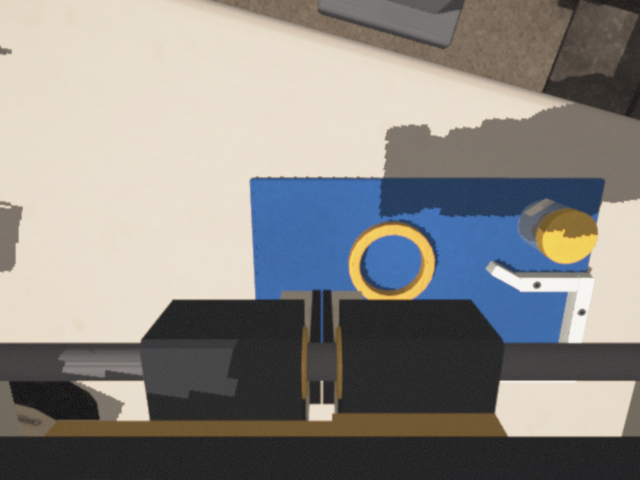

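The wrist view shows the plate's -x edge at row 178, its -y edge at col 252, the ring at (392,262), and the lip and jar on the right.

```bash
cat > wr.py <<'E'
from h import *
m=camera_model("wrist"); o=get_obs(); im=cv2.imread("pics/w1.png"); b,y=masks(im); print(o['eef_pos'],o['t'])
g=cv2.inRange(cv2.cvtColor(im,cv2.COLOR_BGR2HSV),(100,120,40),(125,255,255))
P=cast(m,blob(g)+0.0,8)
c0=np.array([541.,31.]);a=np.radians(14.2);ux=np.array([np.cos(a),np.sin(a)]);uy=np.array([-ux[1],ux[0]])
p1,d1,n1=edge(P,c0,uy,ux,-105,-140,140,9); p2,d2,n2=edge(P,c0,ux,uy,-162,-90,-10,9)
print(np.degrees(np.arctan2(-d1[0],d1[1])),np.degrees(np.arctan2(d2[1],d2[0])),n1,n2)
uy=d1;ux=np.array([uy[1],-uy[0]])
O=ux*(p1@ux+105)+uy*(p2@uy+162);print("origin",O)
yy=y.copy(); yy[300:]=0; yy[:, :330]=0; yy[:,450:]=0
q=blob(yy); q=q[q[:,1]<297]; e=cv2.fitEllipse(q.astype(np.float32)); W=cast(m,e[0],22)[0]; print(e,"ring",W,"board",(W-O)@ux,(W-O)@uy)
d=W-o['eef_pos'][:2]; print("to ring  ux,uy",d@ux,d@uy)
E
python3 wr.py
```

```text
[486.88324244 -86.30598942 226.19733517] 2.15
14.252847208616693 14.195125573260208 310 81
origin [543.11287346  29.8639783 ]
((391.1358642578125, 262.973876953125), (81.02052307128906, 85.43549346923828), 74.61630249023438) ring [522.91669629  -9.66149112] board -29.305740111264146 -33.33649474513187
to ring  ux,uy 53.79428330422254 65.41379001316146
```

```bash
python3 -m crank '0 -13.5 16.4 0 0 0 -1; 0 -13.5 16.4 0 0 0 -1; 0 -13.5 16.4 0 0 0 -1; 0 -13.5 16.4 0 0 0 -1; 30 0 0 0 0 0 -1; 30 0 0 0 0 0 -1; 30 0 0 0 0 0 -1; 30 0 0 0 0 0 -1; 30 0 0 0 0 0 -1; 20 0 0 0 0 0 -1; 0 0 0 0 0 0 -1; 0 0 0 0 0 0 -1'
python3 - <<'E'
from h import *
o=get_obs();O=np.array([543.1,29.9]);a=np.radians(14.25);ux=np.array([np.cos(a),np.sin(a)]);uy=np.array([-ux[1],ux[0]])
d=o['eef_pos'][:2]-O;print(d@ux,d@uy,o['eef_pos'],o['force'],o['width']);cv2.imwrite("pics/w2.png",capture("wrist"))
E
```

```text
t: 3.15
eef_pos: [522.6, -11.1, 56.1]
tcp_rot: [0.434, -0.557, 0.435, 0.558]
force: [-0.2, 1.1, 0.6]
width: 0.1
-29.984358735215366 -34.63760248969339 [522.56439262 -11.05258361  56.06073437] [-0.22846135  1.07875802  0.56415236] 0.12085859526880034
```

View pics/w2.png

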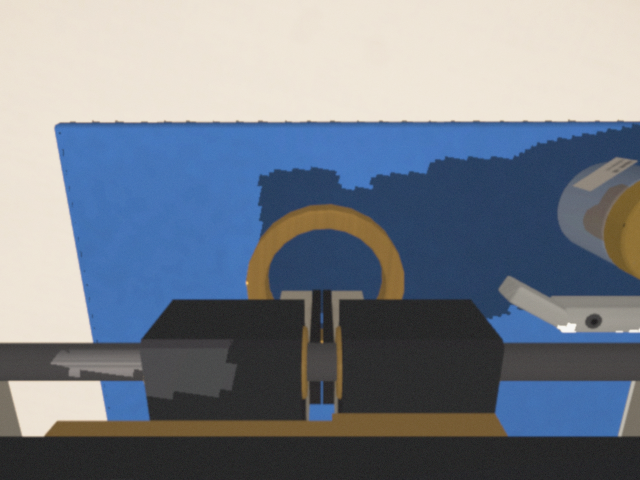

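The shut tips (col 321) sit over the ring's bore centre (col 325). I'll descend into the bore.

```bash
python3 -m crank '10 0 1 0 0 0 -1; 10 0 0 0 0 0 -1; 10 0 0 0 0 0 -1; 7 0 0 0 0 0 -1; 5 0 0 0 0 0 -1; 0 0 0 0 0 0 -1; 0 0 0 0 0 0 -1'
```

```text
t: 3.78
eef_pos: [522.9, -9.0, 14.2]
tcp_rot: [0.434, -0.558, 0.435, 0.558]
force: [-0.3, -0.4, -0.0]
width: 0.5
```

```bash
python3 -m crank '0 -4 0 0 0 0 -1; 0 -5 0 0 0 0 -1; 0 -5 0 0 0 0 -1; 0 -5 0 0 0 0 -1; 0 -5 0 0 0 0 -1; 0 -5 0 0 0 0 -1; 0 -5 0 0 0 0 -1; 0 -5 0 0 0 0 -1; 0 -5 0 0 0 0 -1; 0 -5 0 0 0 0 -1; 0 -5 0 0 0 0 -1; 0 -3 0 0 0 0 -1'
python3 -m crank '0 -4 0 0 0 0 -1; 0 -4 0 0 0 0 -1; 0 -3 0 0 0 0 -1; 0 -2 0 0 0 0 -1; 0 0 0 0 0 0 -1'
python3 - <<'E'
from h import *
o=get_obs();O=np.array([543.1,29.9]);a=np.radians(14.25);ux=np.array([np.cos(a),np.sin(a)]);uy=np.array([-ux[1],ux[0]])
d=o['eef_pos'][:2]-O;print(d@ux,d@uy,o['eef_pos'],o['force'])
cv2.imwrite("pics/w3.png",capture("wrist"))
E
```

```text
t: 4.78
eef_pos: [579.2, 5.3, 14.5]
tcp_rot: [-0.434, 0.558, -0.434, -0.558]
force: [-1.9, -1.3, 1.6]
width: 0.6
t: 5.2
eef_pos: [591.6, 8.4, 14.6]
tcp_rot: [-0.434, 0.558, -0.434, -0.558]
force: [-0.8, -0.2, 1.5]
width: 0.4
41.722774439485306 -32.73477173741245 [591.59677449   8.44264573  14.56786996] [-0.81081646 -0.16297546  1.48342057]
```

View pics/w3.png

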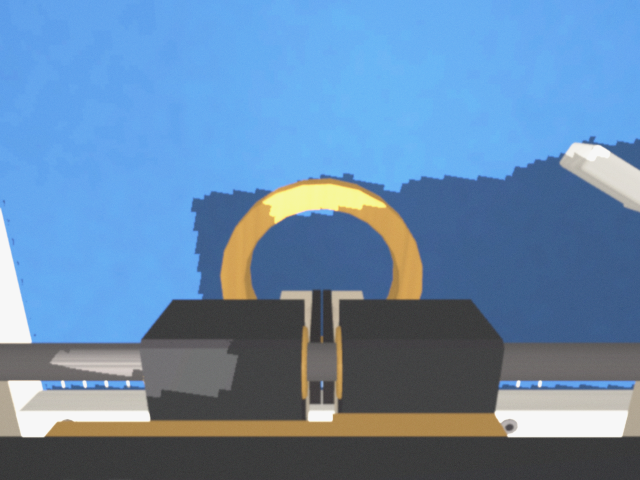

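The ring is centred on the fingers (col 321) and moving squarely, and the rail can be seen ahead at row ~390. I'll go on in small steps until I feel contact.

```bash
python3 -m crank '0 -3 0 0 0 0 -1; 0 -3 0 0 0 0 -1; 0 -2 0 0 0 0 -1; 0 -2 0 0 0 0 -1; 0 0 0 0 0 0 -1'
python3 -m crank '0 -2 0 0 0 0 -1; 0 -1 0 0 0 0 -1; 0 0 0 0 0 0 -1'
python3 -m crank '0 -2 0 0 0 0 -1; 0 0 0 0 0 0 -1'
```

```text
t: 5.67
eef_pos: [601.1, 10.8, 14.6]
tcp_rot: [-0.434, 0.558, -0.434, -0.558]
force: [-1.7, -0.8, 1.0]
width: 0.8
t: 5.92
eef_pos: [603.8, 11.5, 14.6]
tcp_rot: [-0.434, 0.558, -0.434, -0.558]
force: [-1.7, 0.3, 1.8]
width: 0.6
t: 6.08
eef_pos: [605.8, 12.0, 14.6]
tcp_rot: [-0.434, 0.558, -0.434, -0.558]
force: [-1.6, -0.4, 0.1]
width: 0.5
```

```bash
python3 -m crank '0 -2 0 0 0 0 -1; 0 0 0 0 0 0 -1'
python3 -m crank '0 -2 0 0 0 0 -1; 0 0 0 0 0 0 -1'
python3 -m crank '0 -2 0 0 0 0 -1; 0 0 0 0 0 0 -1'
python3 - <<'E'
from h import *
cv2.imwrite("pics/w4.png",capture("wrist"))
E
```

```text
t: 6.25
eef_pos: [607.8, 12.5, 14.6]
tcp_rot: [-0.434, 0.558, -0.434, -0.558]
force: [-2.7, -0.7, 0.9]
width: 0.5
t: 6.42
eef_pos: [609.4, 12.9, 14.5]
tcp_rot: [0.434, -0.558, 0.434, 0.558]
force: [-2.4, -0.4, 1.2]
width: 0.2
t: 6.58
eef_pos: [609.8, 12.9, 14.3]
tcp_rot: [0.434, -0.557, 0.435, 0.559]
force: [-7.0, -0.9, 5.3]
width: 0.3
```

View pics/w4.png

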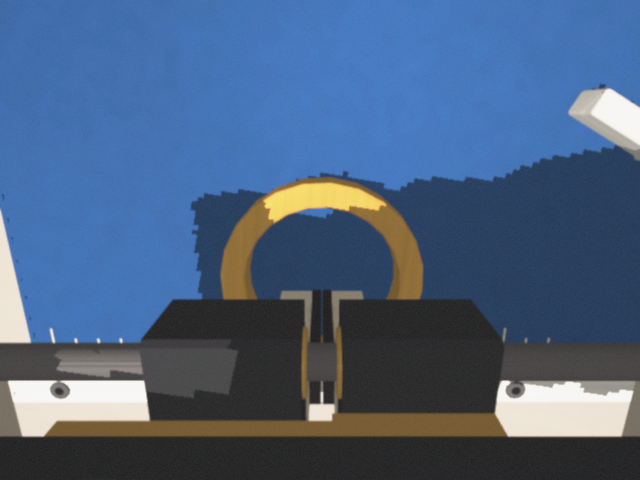

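Contact with the rail: the tool stalls at about 610 mm and 7 N. Now I'll drag along the rail, keeping a light bias into it.

```bash
python3 -m crank '0 -1 0 0 0 0 -1; 0 0 1 0 0 0 -1; 0 0 2 0 0 0 -1; 0 0 3 0 0 0 -1; 0 0 3 0 0 0 -1; 0 0 3 0 0 0 -1'
python3 -m crank '0 0 3 0 0 0 -1; 0 0 4 0 0 0 -1; 0 0 4 0 0 0 -1; 0 0 4 0 0 0 -1; 0 0 4 0 0 0 -1; 0 0 4 0 0 0 -1'
python3 - <<'E'
from h import *
cv2.imwrite("pics/w5.png",capture("wrist"))
o=get_obs();O=np.array([543.1,29.9]);a=np.radians(14.25);ux=np.array([np.cos(a),np.sin(a)]);uy=np.array([-ux[1],ux[0]])
d=o['eef_pos'][:2]-O;f=o['force'][:2];print(d@ux,d@uy,f@ux,f@uy)
E
```

```text
t: 7.13
eef_pos: [607.2, 23.7, 13.8]
tcp_rot: [0.433, -0.557, 0.436, 0.558]
force: [-4.4, -4.7, -0.5]
width: 0.4
t: 7.63
eef_pos: [601.7, 46.1, 13.8]
tcp_rot: [0.433, -0.557, 0.436, 0.558]
force: [-2.8, -6.8, 0.4]
width: 0.2
60.83749250728102 1.8897289146725975 -5.87808024950213 -2.838098087311283
```

View pics/w5.png

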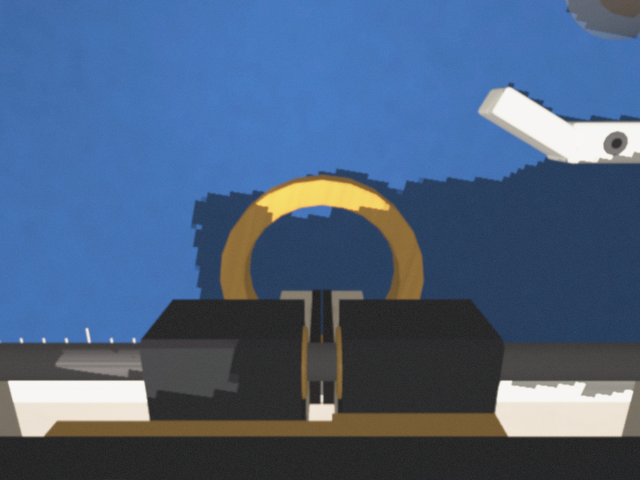

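The ring follows centred (col 321), with about 6 N held into the rail. I'll continue.

```bash
python3 -m crank '0 0 4 0 0 0 -1; 0 0 4 0 0 0 -1; 0 0 4 0 0 0 -1; 0 0 4 0 0 0 -1; 0 0 4 0 0 0 -1; 0 0 4 0 0 0 -1; 0 0 4 0 0 0 -1; 0 0 4 0 0 0 -1; 0 0 4 0 0 0 -1; 0 0 4 0 0 0 -1'
python3 -m crank '0 0 4 0 0 0 -1; 0 0 4 0 0 0 -1; 0 0 4 0 0 0 -1; 0 0 4 0 0 0 -1; 0 0 4 0 0 0 -1; 0 0 4 0 0 0 -1; 0 0 4 0 0 0 -1; 0 0 4 0 0 0 -1; 0 0 4 0 0 0 -1; 0 0 0 0 0 0 -1'
cat > st.py <<'E'
from h import *
import sys
cv2.imwrite(f"pics/{sys.argv[1]}.png",capture("wrist"))
o=get_obs();O=np.array([543.1,29.9]);a=np.radians(14.25);ux=np.array([np.cos(a),np.sin(a)]);uy=np.array([-ux[1],ux[0]])
d=o['eef_pos'][:2]-O;f=o['force'][:2];print(d@ux,d@uy,f@ux,f@uy)
E
python3 st.py w6
```

```text
t: 8.52
eef_pos: [591.9, 84.7, 13.7]
tcp_rot: [0.433, -0.557, 0.436, 0.558]
force: [-4.1, -6.4, 1.2]
width: 0.4
t: 9.35
eef_pos: [583.0, 120.2, 13.7]
tcp_rot: [0.433, -0.557, 0.436, 0.558]
force: [-6.5, -4.2, 1.9]
width: 0.7
60.87980795393409 77.62794292597853 -5.732070093806608 -1.215643575689104
```

View pics/w6.png

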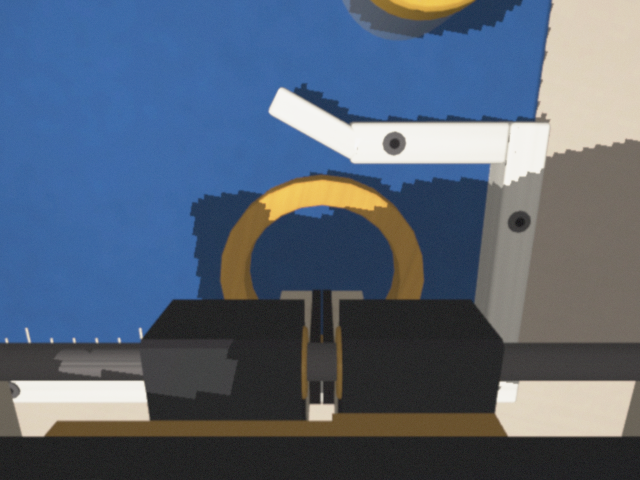

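The ring (right edge at col 423) is entering the pocket, and the stop's inner face is at col ~480, roughly 25 mm away.

```bash
python3 -m crank '0 0 3 0 0 0 -1; 0 0 4 0 0 0 -1; 0 0 4 0 0 0 -1; 0 0 4 0 0 0 -1; 0 0 3 0 0 0 -1; 0 0 2 0 0 0 -1; 0 0 2 0 0 0 -1; 0 0 0 0 0 0 -1'
python3 -m crank '0 0 2 0 0 0 -1; 0 0 2 0 0 0 -1; 0 0 0 0 0 0 -1'
python3 -m crank '0 0 2 0 0 0 -1; 0 0 0 0 0 0 -1'; python3 st.py w7
```

```text
t: 10.07
eef_pos: [577.7, 141.0, 13.7]
tcp_rot: [0.433, -0.557, 0.436, 0.558]
force: [-4.9, -5.2, 1.0]
width: 0.5
t: 10.32
eef_pos: [576.8, 144.6, 13.7]
tcp_rot: [0.433, -0.557, 0.436, 0.558]
force: [-3.2, -7.2, 1.2]
width: 0.9
t: 10.48
eef_pos: [576.3, 145.5, 13.7]
tcp_rot: [0.432, -0.557, 0.437, 0.558]
force: [-2.1, -12.3, 0.7]
width: 0.5
60.620706861906406 103.83120295567777 -5.165458363595732 -10.399389856124154
```

```bash
python3 -m crank '0 -1 1.5 0 0 0 -1; 0 0 1 0 0 0 -1; 0 0 0 0 0 0 -1; 0 0 0 0 0 0 -1'; python3 st.py w8
```

```text
t: 10.87
eef_pos: [576.2, 146.1, 13.7]
tcp_rot: [0.432, -0.557, 0.438, 0.558]
force: [-0.4, -19.7, 2.5]
width: 0.8
60.650114641625045 104.46155605450616 -6.165470741079818 -19.837876872594695
```

View pics/w8.png

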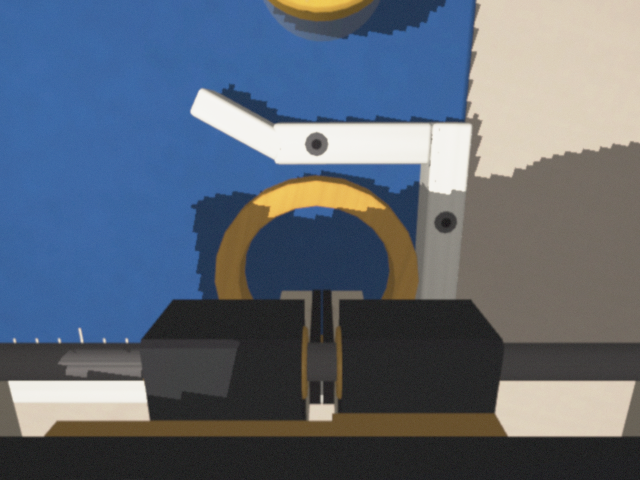

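The ring's right edge (col 418) is against the stop face, with force on both walls. I'll unload, move the tips back to the bore's middle and lift out.

```bash
python3 -m crank '0 2 -2.5 0 0 0 -1; 0 3 -2 0 0 0 -1; 0 4 0 0 0 0 -1; 0 4 0 0 0 0 -1; 0 0 0 0 0 0 -1; 0 0 0 0 0 0 -1'; python3 st.py w9
```

```text
t: 11.42
eef_pos: [567.2, 144.2, 14.9]
tcp_rot: [-0.434, 0.558, -0.434, -0.558]
force: [0.5, -0.6, 0.2]
width: 0.2
51.59615869929029 104.79834558150056 0.03893857803873295 0.16558477785657297
```

View pics/w9.png

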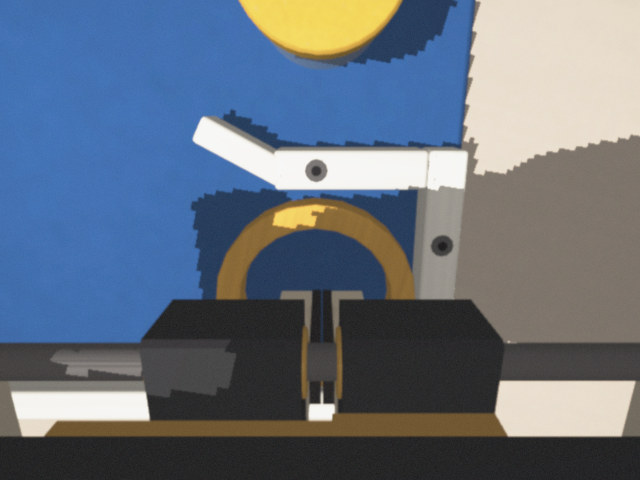

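The ring stayed against the stop as the fingers backed off and contact force is zero. I'll lift out.

```bash
python3 -m crank '-5 0 0 0 0 0 -1; -15 0 0 0 0 0 -1; -25 0 0 0 0 0 -1; -30 0 0 0 0 0 -1; -30 0 0 0 0 0 -1; -30 0 0 0 0 0 -1; -30 0 0 0 0 0 -1; -20 -15 -20 0 0 0 -1; 0 -15 -30 0 0 0 -1; 0 -15 -30 0 0 0 -1; 0 0 0 0 0 0 -1; 0 0 0 0 0 0 -1'
python3 st.py w10
python3 - <<'E'
from h import *
t=capture("top"); w=cv2.imread("pics/w10.png")
cv2.imwrite("pics/fin.png",np.vstack([cv2.resize(t[150:330,180:500],(640,360),interpolation=cv2.INTER_CUBIC),w[:240]]))
E
```

```text
t: 12.47
eef_pos: [631.0, 75.7, 199.5]
tcp_rot: [0.435, -0.557, 0.435, 0.558]
force: [-0.4, 0.1, 0.2]
width: 0.1
96.03057839196237 23.708480278004604 0.1730702355328244 0.8381917611608491
```

View pics/fin.png

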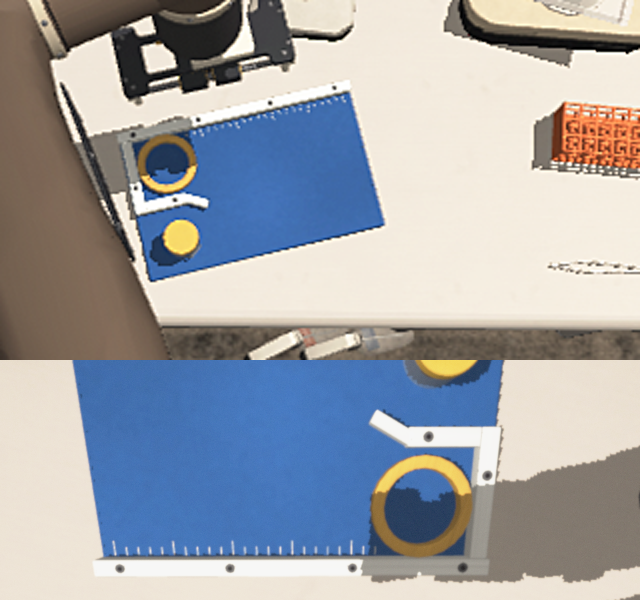

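The ring sits in the corner, touching the rail (row ~557) and stop (col ~471), and the jar and lip are unmoved. One numeric check in the wrist picture:

Run:
```python
from h import *
m=camera_model("wrist"); im=cv2.imread("pics/w10.png"); h=cv2.cvtColor(im,cv2.COLOR_BGR2HSV)
b=cv2.inRange(h,(100,120,30),(125,255,255)); y=cv2.inRange(h,(10,100,50),(32,255,255))
y[:80]=0; q=blob(y); e=cv2.fitEllipse(cv2.convexHull(q.astype(np.int32))); W=cast(m,e[0],22)[0]; print(e,W)
O=np.array([543.1,29.9]);a=np.radians(14.25);ux=np.array([np.cos(a),np.sin(a)]);uy=np.array([-ux[1],ux[0]])
print("ring by old frame",(W-O)@ux,(W-O)@uy)
P=cast(m,np.argwhere(b>0)[:,::-1],8)-O; X,Y=P@ux,P@uy
for lo in(-100,-60,-20,20): 
    s=(Y>lo)&(Y<lo+30)&(X>60)&(X<110); print("rail face",lo,np.percentile(X[s],99.5))
s=(X>0)&(X<85)&(Y>100)&(Y<160)
for lo in (3,70): 
    t=s&(X>lo)&(X<lo+12); print("stop face",lo,np.percentile(Y[t],99) if t.any() else None)
```

```text
((292.08905029296875, 427.80499267578125), (32.38374328613281, 521.7891845703125), 89.31378936767578) [846.11193324 102.7826425 ]
ring by old frame 311.6288341618332 -3.947275302533034
rail face -100 83.44642286400249
rail face -60 83.49659275402041
rail face -20 82.74256512063221
rail face 20 82.80817904731518
stop face 3 144.901557892361
stop face 70 144.5571988738571
```

Run:
```python
from h import *
m=camera_model("wrist"); im=cv2.imread("pics/w10.png"); h=cv2.cvtColor(im,cv2.COLOR_BGR2HSV)
y=cv2.inRange(h,(10,100,50),(32,255,255)); y[:80]=0; y[210:]=0; y[:,:340]=0; y[:,500:]=0
q=cv2.convexHull(blob(y)); e=cv2.fitEllipse(q); W=cast(m,e[0],22)[0]
O=np.array([543.1,29.9]);a=np.radians(14.25);ux=np.array([np.cos(a),np.sin(a)]);uy=np.array([-ux[1],ux[0]])
print(e,"ring",(W-O)@ux,(W-O)@uy)
```

```text
((421.41143798828125, 145.466064453125), (97.98418426513672, 104.92333221435547), 43.479373931884766) ring 41.50762838068896 104.10060190260089
```

```bash
python3 -c "
from workcell import *
print(get_obs()['t']);print(job_done())"
```

```text
12.5667
the job is handed in; nothing more can be done
None
```

The brass ring should be home in the corner pocket, against both the rail and the end stop. I handed the job in at 12.6 s, and it reported no verdict.

**What I did**
- I put the shut fingertips into the ring's bore and pushed it straight across. It met the rail at board y ≈ -33 mm, where the tool stalled at about 7 N.
- I dragged it along with about 6 N kept into the rail until it met the end stop, and pressed to about 20 N to seat it.
- I then unloaded both contacts, returned the tips toward the middle of the bore and lifted clear.

**Last checks**
- **Robot clear:** the force after lifting was near zero, with the fingertips about 200 mm above the table.
- **Ring position by eye:** the final top and wrist pictures show the ring touching the rail and the stop. The jar looks undisturbed, and the fingers did not go near the other things.
- **Ring position by measurement:** the wrist-camera fit gave x 41.5, y 104.1 mm in my board frame, so the raw x is just under the 42 mm limit. I judged this to be bias:
  - The same picture put the rail face at about 83 mm instead of 85.
  - The outline I fitted included the ring's visible side wall.
  - Corrected for both, the position is about (45, 106) mm, which agrees with the contact forces. The correction is an estimate; I did not measure again.

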